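# Unfasten the incense box: keeper, then bolt

### The arm

A 7-joint arm with a two-finger parallel gripper is mounted at the origin on the work surface. World frame = base frame: x ahead of the robot, y to its left, z up, the work surface at z = 0. Lengths are in m, angles in rad, forces in N, time in s.
With the tool pointing down it reaches from about 0.4 to 0.85 m from the base axis. Payload 10.4 kg.
Tool frame: the origin (TCP) lies at the very end of the fingers, on their centre line; the grasp point (between the pads) lies 19 mm behind it; z points along the fingers, y is the direction in which the jaws open and shut (so a half turn about z gives the same grasp; the last joint's range is limited). The gripper opens to 87 mm and grips with 3 to 60 N. Pads are 19 mm wide; open, the fingers measure 117 mm over their backs; the gripper's body (75 mm by 190 mm) begins 51 mm behind the grasp point.
Start: joints at [1.245, 0.332, -0.065, 1.46, 0.022, 1.35, -0.088], TCP at [0.186, -0.597, 0.19] pointing down, gripper open.
Joint ranges: [-2.6, 2.6], [-0.5, 2.12], [-1.47, 1.34], [0.16, 2.42], [-1.27, 4.41], [0.06, 2.06], [-2.6, 2.6]. Speed limits (rad/s): [2.22, 2.22, 2.79, 2.79, 3.14, 3.14, 3.14].

### API

Orientations are given as a unit quaternion [x, y, z, w].
In Python, from bench import r gives the robot as it stands.
- The arm moves only by the shell command python3 -m crank 'ROWS' [FORCE]. ROWS is JSON, a list of rows, each a list of 3 entries, a list of its own where there are three numbers: the opening, from -1 (shut) to 1 (fully open), so that 0 is half open, then the shift along the tool's x, y, z in mm, then the turn about the tool's z in degrees. A call has 1 to 12 rows; each row is the pose to reach, as a shift and turn from the pose commanded when the call began, along the tool's axes at that moment; what a row does not reach only later rows make up. A row lasts 1/12 s, in which the tool goes at most 41.7 mm and 7.16 degrees, less where a joint would pass 70% of its speed; a pose out of reach is approached as far as the arm can. A call with a gripper value outside its range is refused whole. The fingers move at their own pace and stop on an object; FORCE is the grip in N (left out, the last holds). Time passes only in rows, so rows that repeat a pose let the fingers close. It gives the time, the measured TCP pose, the force and the opening at its end, in the units of the state.
- r.read_state(): the state, without advancing time (a new reading comes with each control period).
- r.camera(name): name is "scene" or "top" or "wrist"; returns a dict with "pixels" (400x640x3 uint8, red, green, blue), "fov_y" (degrees; the focal length in pixels is half the picture's height over the tangent of half this angle, whatever the lens; pixels are square), "cx", "cy" (the principal point, pixels), "cam_to_world" (4x4, takes a point from camera to world coordinates). Camera axes: x right, y down, z forward; pixel columns grow to the right and rows downward; lengths in m; the calibration is good to about 2 mm. A picture is of the moment at which its call begins. There is no depth.
- r.close_job(): hands the job in, once; it reports no verdict.
The state is a dict: "time": time; "joint_positions": joint angles; "joint_vel": joint speeds; "joint_torque": joint torques, N m; "ee_pos": TCP position; "eef_rot": TCP orientation; "ft_force": force on the tool from outside, world axes, zero at the start; "torque": the same for the moment, N m; "width": finger opening in m.
Only numpy, scipy, OpenCV 4.12 (cv2) and the standard library are available. Lean on these libraries where they do the work, as an engineer would, in place of code of your own. Each camera call takes 0.05 s, during which the arm holds its last target.

### The job

Unfasten the long wooden incense box so that its lid is free: swing the flat steel keeper arm well aside from behind the bolt's knob, then draw the bolt fully back out of its staple. Leave the keeper aside and the bolt back, and do not touch the square box, which has the same fittings.

Things in the scene. Friction and masses are not known exactly. Their poses are not given: they have to be found in the camera images.
- incense_box: Long narrow wooden box, 120 mm (its x) by 290 mm (its y), fixed to the table left or right of the middle, turned up to 0.3 rad. Origin: centre of its underside, z up; top at 65 mm. Light lid for y < 55 mm, dark fixed end beyond. Bolt line along y at x = 25 mm: guide block at y 30 to 42, staple block at y 61 to 75 mm, both 18 mm high. The lid carries nothing besides bolt and keeper.
- knob (a point): Top centre of the incense box's bolt knob: an upright steel post 16 mm across, 50 mm tall above the lid (115 mm above the table), on a 10 mm thick rod lying along the box's y. Bolt shut: at x = 25, y = 0 mm of the box.
- peg (a point): Top centre of the steel peg on the incense box's keeper: 14 mm across, upright, from 26 to 52 mm above the lid. It stands 48 mm from the pivot on a flat arm 14 mm wide, 20 to 26 mm above the lid, 68 mm long from the pivot to its end. Pivot at x = 25, y = -80 mm of the box; shut, the peg is at x = 25, y = -32 mm and the arm's end right behind the knob.
- keeper (a joint): Swing of the incense box's keeper arm, rad. 0 (up to 0.06 at the start): it points along the box's +y at the knob and blocks the bolt. Grows anticlockwise seen from above, the peg moving to the box's -x side; stop at 1.6 (arm along -x); no swing the other way. It stays where it is left; about 2 N at the peg moves it. The bolt's way is free beyond 0.6.
- bolt (a joint): Slide of the incense box's bolt, m. 0 (up to 0.002 at the start): shut, rod in the staple. Grows as the knob moves along the box's -y, towards the pivot; stop at 0.035. The rod is clear of staple and lid seam from 0.025. It stays where it is left; about 3 N moves it. With the keeper shut it stops against it at 0.004.
- square_box: Bystander, not to be touched: a square wooden box, 185 by 185 mm, top at 65 mm, fixed on the other side of the table's middle, turned up to 0.3 rad. Origin: centre of its underside. It carries the same bolt and keeper at the same places in its frame, rising to 117 mm above the table.

How it is judged:
By the outcome, as a careful person would: the job done as asked, in the order asked, and still so for the second after the job is handed in, with the robot touching nothing.
It also fails if it takes over 35 s, if anything falls off the work surface, if the arm or the gripper's body presses on something with over 40 N, if the wrist force passes 120 N, or if a joint passes its speed limit or range.

## Working session

There is one attempt and no reset: what is moved stays moved. The work goes in short steps, Python scripts to look and compute and a shell command to move; the robot and the scene stay as the last step left them, time stands still between calls to the robot, and variables do not carry over. Pictures are saved under pics/ and viewed, and the job is handed in when it is done.

```bash
ls; mkdir -p pics; python3 - <<'E'
from bench import r
import cv2, numpy as np, pickle
s=r.read_state(); print({k:np.round(v,3).tolist() for k,v in s.items()})
for n in ["top","scene","wrist"]:
    c=r.camera(n); pickle.dump(c,open(f"pics/{n}0.pkl","wb")); cv2.imwrite(f"pics/{n}0.png",c["pixels"][...,::-1]); print(n,c["fov_y"],c["cx"],c["cy"],np.round(c["cam_to_world"],3).tolist())
E
```

```text
pics
{'time': 0.0, 'joint_positions': [1.245, 0.333, -0.065, 1.461, 0.022, 1.35, -0.088], 'joint_vel': [0.002, -0.001, -0.001, -0.001, -0.001, -0.001, -0.0], 'joint_torque': [-0.002, -62.326, 0.023, -38.99, -0.062, 0.04, 0.0], 'ee_pos': [0.186, -0.596, 0.19], 'eef_rot': [0.989, 0.151, -0.0, -0.001], 'ft_force': [0.262, 0.042, -0.15], 'torque': [-0.07, 0.018, 0.001], 'width': 0.087}
top 42.53678312096475 319.5982179599288 194.69736597577787 [[-0.021, -0.988, 0.153, 0.389], [-1.0, 0.024, 0.015, -0.049], [-0.018, -0.153, -0.988, 0.973], [0.0, 0.0, 0.0, 1.0]]
scene 55.929967754745945 322.4486318329508 204.30892527404126 [[-0.312, 0.775, -0.549, 0.932], [0.95, 0.25, -0.187, 0.118], [-0.008, -0.58, -0.814, 0.717], [0.0, 0.0, 0.0, 1.0]]
wrist 66.48989917561612 318.5934327362699 200.27743769068468 [[0.297, -0.913, -0.28, 0.263], [-0.955, -0.284, -0.086, -0.573], [-0.001, 0.293, -0.956, 0.383], [0.0, 0.0, 0.0, 1.0]]
```

View pics/top0.png

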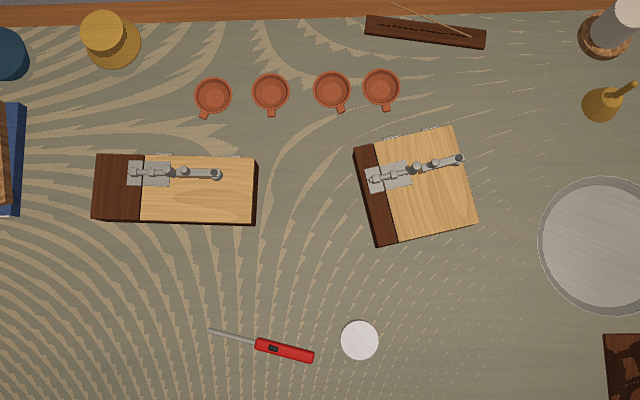

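View pics/scene0.png

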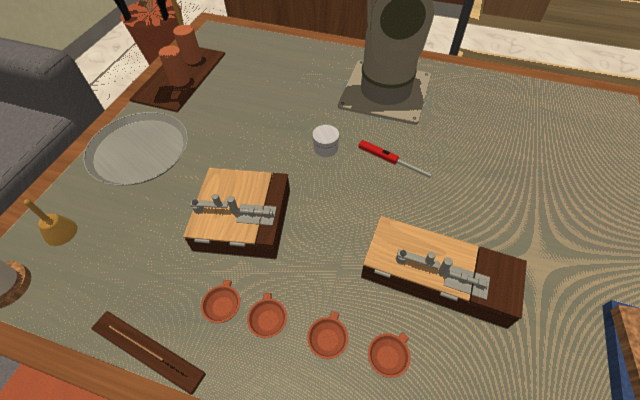

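The top view shows the long box on the left, with its light lid from about (140,155) to (255,224), dark end at (92-145), bolt and keeper along row ~173. The square box is at right, about (355-478, 125-247). I'll zoom in to measure.

```bash
python3 - <<'E'
import cv2,pickle
c=pickle.load(open("pics/top0.pkl","rb"))["pixels"][...,::-1]
cv2.imwrite("pics/z1.png",cv2.resize(c[140:240,80:270],None,fx=4,fy=4,interpolation=cv2.INTER_CUBIC))
c=pickle.load(open("pics/scene0.pkl","rb"))["pixels"][...,::-1]
cv2.imwrite("pics/z2.png",cv2.resize(c[205:335,350:540],None,fx=4,fy=4,interpolation=cv2.INTER_CUBIC))
E
```

```text
(no output)
```

View pics/z1.png

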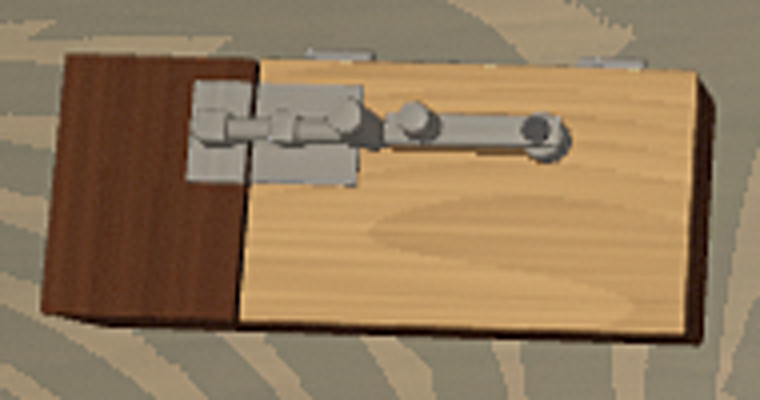

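View pics/z2.png

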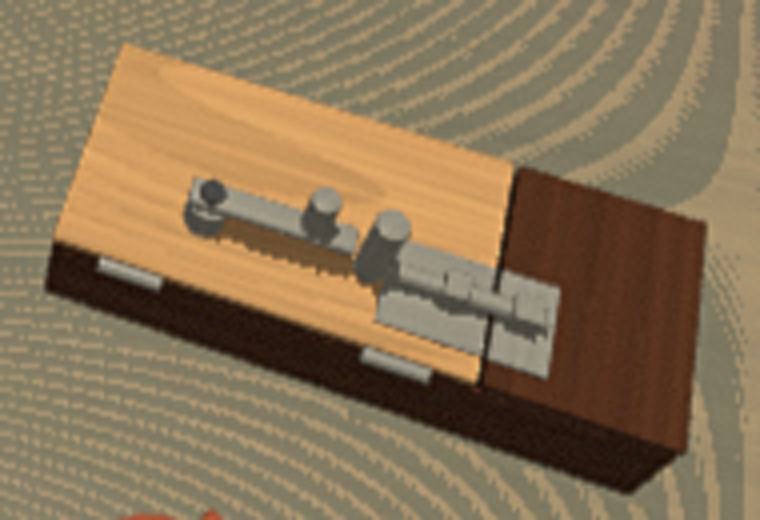

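```bash
cat > h.py <<'E'
import numpy as np,pickle
def proj_ray(c,px):
    f=200/np.tan(np.radians(c["fov_y"]/2)); T=np.array(c["cam_to_world"])
    return T[:3,3],T[:3,:3]@np.array([(px[0]-c["cx"])/f,(px[1]-c["cy"])/f,1])
def onz(c,px,z):
    o,d=proj_ray(c,px); return (o+d*(z-o[2])/d[2])
E
python3 - <<'E'
from h import *
B=np.array([[60,145],[-60,145],[60,-145],[-60,-145],[60,55],[-60,55]])/1000
def fit(W):
    b=B-B.mean(0); w=W-W.mean(0); th=np.arctan2((b[:,0]*w[:,1]-b[:,1]*w[:,0]).sum(),(b*w).sum())
    R=np.array([[np.cos(th),-np.sin(th)],[np.sin(th),np.cos(th)]]); t=W.mean(0)-R@B.mean(0)
    return th,R,t,np.linalg.norm(W-(B@R.T+t),axis=1)
t=pickle.load(open("pics/top0.pkl","rb")); s=pickle.load(open("pics/scene0.pkl","rb"))
for c,off,P,k,p in [(t,(80,140),[(66,54),(42,314),(697,73),(686,333),(259,60),(239,322)],(348,112),(418,117)),
          (s,(350,205),[(685,452),(706,223),(54,241),(126,44),(481,384),(516,165)],(393,225),(327,201))]:
    g=lambda q:((q[0]+.5)/4-.5+off[0],(q[1]+.5)/4-.5+off[1])
    th,R,tt,res=fit(np.array([onz(c,g(q),.065)[:2] for q in P]))
    print("th",th,"t",tt,"res mm",(res*1e3).round(1))
    for n,q,z in(("knob",k,.115),("peg",p,.117)):
        w=onz(c,g(q),z); print(n,w.round(4),"box",((w[:2]-tt)@R*1e3).round(1))
E
```

```text
th -0.05185426294192232 t [0.54875218 0.22958514] res mm [0.2 1.3 1.2 0.8 1.  0.2]
knob [0.5752 0.225  0.115 ] box [26.6 -3.2]
peg [0.5718 0.1943 0.117 ] box [ 24.9 -34.1]
th -0.05162058145446518 t [0.54949633 0.23333683] res mm [2.1 1.2 1.  1.7 0.7 0.5]
knob [0.5741 0.2291 0.115 ] box [24.8 -3. ]
peg [0.5724 0.1993 0.117 ] box [ 24.6 -32.8]
```

Both views give a box yaw of about -0.052 and an origin near (0.549, 0.231). I'll swing the arm over there at height.

```bash
python3 -m crank '[[1,[25,-14,-15],-5],[1,[60,-33,-30],-11],[1,[95,-52,-45],-17],[1,[130,-71,-60],-23],[1,[165,-90,-60],-29],[1,[200,-109,-60],-35],[1,[235,-128,-60],-41],[1,[270,-147,-60],-47],[1,[305,-166,-60],-53],[1,[340,-185,-60],-59],[1,[375,-204,-60],-65],[1,[410,-223,-60],-70]]' 10; python3 -c "
from bench import r
s=r.read_state();print(s)"
```

```text
time: 1.15
ee_pos: [0.5121, -0.2599, 0.2504]
eef_rot: [0.721, 0.692, -0.0, 0.0]
ft_force: [0.7, -1.8, 0.1]
width: 0.0872
{'time': 1.15, 'joint_positions': array([ 0.79813296,  0.23154457, -0.48651506,  1.48437106,  0.10848984,
        1.45239073,  0.26875637]), 'joint_vel': array([-0.57483437,  0.35109022, -0.3824589 , -0.3507137 ,  0.23185417,
        0.0773004 ,  0.07263687]), 'joint_torque': array([  4.14382249, -57.18559742,  -2.8365735 , -37.21895814,
        -0.71146008,   0.10784504,   0.16786545]), 'ee_pos': array([ 0.51213376, -0.25988958,  0.25036391]), 'eef_rot': array([ 7.21485827e-01,  6.92429194e-01, -8.88730085e-05,  7.47267721e-05]), 'ft_force': array([ 0.65125708, -1.75046462,  0.11556848]), 'torque': array([-0.14987064, -0.14836659, -0.04473101]), 'width': 0.08724320983856569}
```

```bash
python3 -m crank '[[1,[35,3,0],0],[1,[75,6,0],0],[1,[115,10,0],0],[1,[155,14,0],0],[1,[195,18,0],0],[1,[235,22,0],0],[1,[275,26,0],0],[1,[315,30,0],0],[1,[355,34,0],0],[1,[395,38,0],0],[1,[430,40,0],0],[1,[460,41,0],0]]'; python3 -m crank '[[-0.1,[0,0,40],0],[-0.1,[0,0,70],0],[-0.1,[0,0,100],0],[-0.1,[0,0,100],0]]'; python3 - <<'E'
from bench import r
import cv2, numpy as np, pickle
for n in ["scene","wrist"]:
    c=r.camera(n); pickle.dump(c,open(f"pics/{n}1.pkl","wb")); cv2.imwrite(f"pics/{n}1.png",c["pixels"][...,::-1])
E
```

```text
time: 2.15
ee_pos: [0.5731, 0.199, 0.25]
eef_rot: [0.723, 0.691, -0.0, -0.0]
ft_force: [0.6, 0.2, 0.1]
width: 0.0869
time: 2.48
ee_pos: [0.5704, 0.1945, 0.1441]
eef_rot: [0.723, 0.691, -0.004, -0.002]
ft_force: [-0.6, -0.6, -1.5]
width: 0.0679
```

View pics/wrist1.png

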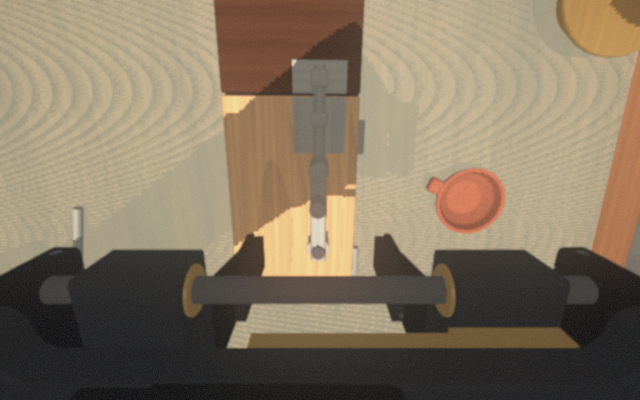

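View pics/scene1.png

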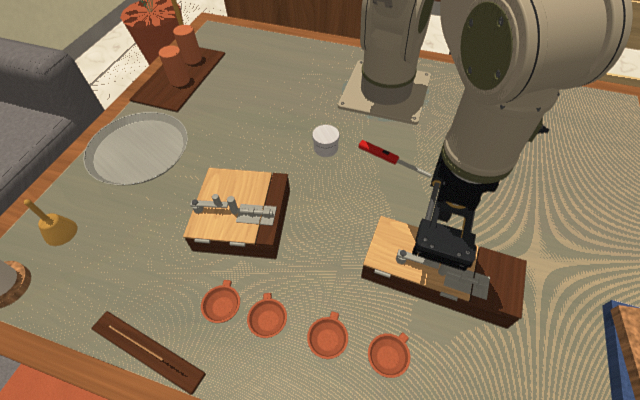

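The wrist view shows the bolt line at column 318, centred between the fingers (263 to 375). The knob is near row 165 and the peg near row 208. I'll refine along y.

```bash
python3 - <<'E'
import cv2,pickle
c=pickle.load(open("pics/wrist1.pkl","rb"))["pixels"][...,::-1]
cv2.imwrite("pics/z3.png",cv2.resize(c[50:275,230:400],None,fx=2.6,fy=2.6,interpolation=cv2.INTER_CUBIC)*1)
E
```

```text
(no output)
```

View pics/z3.png

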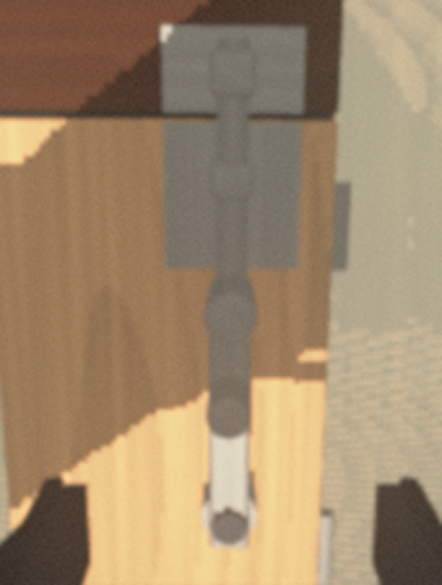

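```bash
python3 - <<'E'
from h import *
from bench import r
c=pickle.load(open("pics/wrist1.pkl","rb"))
g=lambda q:((q[0]+.5)/2.6-.5+230,(q[1]+.5)/2.6-.5+50)
for n,q,z in [("knob",(232,314),.115),("peg",(229,416),.117),("pivot",(229,526),.093),("seamR",(338,117),.065),("seamL",(0,117),.065)]:
    print(n,onz(c,g(q),z).round(4))
s=r.read_state();print(s["ee_pos"],s["eef_rot"],s["width"])
E
```

```text
knob [0.5731 0.2296 0.115 ]
peg [0.5708 0.1992 0.117 ]
pivot [0.5683 0.1509 0.093 ]
seamR [0.6102 0.2834 0.065 ]
seamL [0.4992 0.2887 0.065 ]
[0.5731056  0.19587631 0.15036253] [ 7.23301817e-01  6.90531532e-01 -7.20132481e-04 -4.08573468e-04] 0.060361112071099725
```

The wrist view agrees with the other two: peg at about (0.571, 0.198), pivot at about (0.569, 0.151). Next I'll lower the half-open jaws over the peg.

```bash
python3 -m crank '[[-0.1,[0,-1,10],0],[-0.1,[0,-1,25],0],[-0.1,[0,-1,40],0],[-0.1,[0,-1,52],0],[-0.1,[0,-1,52],0],[-0.5,[0,-1,52],0],[-0.5,[0,-1,52],0],[-0.5,[0,-1,52],0],[-0.5,[0,-1,52],0]]' 8;  python3 - <<'E'
from bench import r
import cv2, numpy as np, pickle
c=r.camera("wrist");cv2.imwrite("pics/wrist2.png",c["pixels"][...,::-1])
print(r.read_state())
E
```

```text
time: 3.33
ee_pos: [0.573, 0.1964, 0.0993]
eef_rot: [0.723, 0.691, 0.001, 0.0]
ft_force: [0.5, 0.3, 0.4]
width: 0.0242
{'time': 3.3833, 'joint_positions': array([ 0.15996779,  0.45054555, -0.7243437 ,  1.59874632,  0.3138814 ,
        1.2109381 , -0.67242923]), 'joint_vel': array([ 0.0016057 ,  0.00449708,  0.00278205,  0.00493486,  0.00031684,
       -0.00246088, -0.00139748]), 'joint_torque': array([-4.93980086e-03, -5.90986383e+01, -1.07106507e+01, -3.57288516e+01,
       -6.35557808e-02, -1.67186680e-02,  2.00148563e-03]), 'ee_pos': array([0.57289986, 0.19631683, 0.09910105]), 'eef_rot': array([7.23291647e-01, 6.90542424e-01, 4.81714909e-04, 3.51036738e-04]), 'ft_force': array([ 0.58795944, -0.08313538, -0.12637108]), 'torque': array([-0.01196222, -0.08083547,  0.02170681]), 'width': 0.02317671801635544}
```

View pics/wrist2.png

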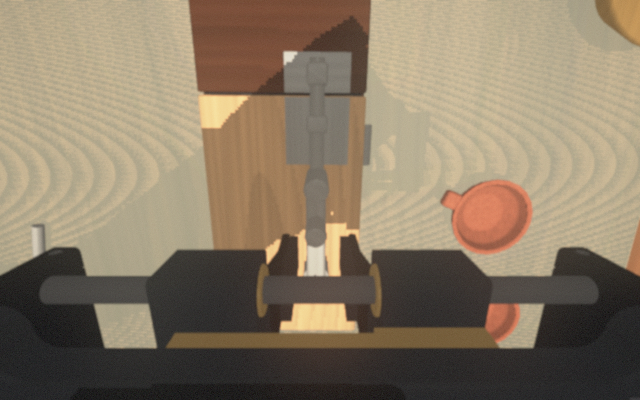

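```bash
python3 - <<'E'
from h import *
from bench import r
c=r.camera("wrist");T=np.linalg.inv(c["cam_to_world"]);f=200/np.tan(np.radians(c["fov_y"]/2))
for p in [(.573,.1964,.099),(.573,.1964,.117),(.571,.198,.117),(.573,.2296,.115)]:
    q=(T@np.r_[p,1])[:3]; print(p,q[:2]/q[2]*f+[c["cx"],c["cy"]])
print(onz(c,(316,237),.117),onz(c,(316,183),.115))
E
```

```text
(0.573, 0.1964, 0.099) [319.23035049 229.74312278]
(0.573, 0.1964, 0.117) [319.30360758 240.80587717]
(0.571, 0.198, 0.117) [315.98758824 238.59922543]
(0.573, 0.2296, 0.115) [316.72266686 188.77673605]
[0.57106169 0.19908342 0.117     ] [0.57274363 0.23318411 0.115     ]
```

The peg is between the jaws, so I'll swing it along the arc and turn the tool with it.

```bash
python3 -m crank '[[-0.5,[0,-6,0],-7],[-0.5,[-1,-12,0],-14],[-0.5,[-3,-17,0],-21],[-0.5,[-5,-22,0],-28],[-0.5,[-8,-27,0],-35],[-0.5,[-12,-32,0],-42],[-0.5,[-16,-36,0],-49],[-0.5,[-21,-40,0],-56],[-0.5,[-26,-43,0],-63],[-0.5,[-31,-45,0],-70],[-0.5,[-37,-47,0],-77],[-0.5,[-37,-47,0],-77]]';  python3 - <<'E'
from bench import r
import cv2, numpy as np, pickle
for n in ["top","scene","wrist"]:
    c=r.camera(n);cv2.imwrite(f"pics/{n}3.png",c["pixels"][...,::-1])
s=r.read_state();print(s["ee_pos"],s["ft_force"])
E
```

```text
time: 4.43
ee_pos: [0.5238, 0.1601, 0.0984]
eef_rot: [0.134, 0.991, -0.0, 0.0]
ft_force: [0.6, -0.1, 0.0]
width: 0.0215
[0.52401348 0.16161931 0.09850586] [ 0.63189127  0.18783137 -0.67398202]
```

View pics/wrist3.png

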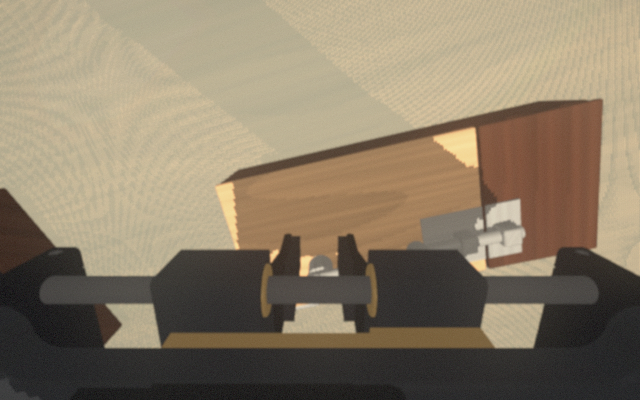

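View pics/scene3.png

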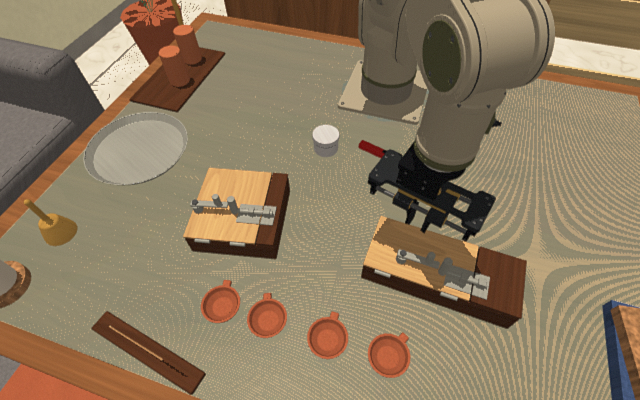

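```bash
python3 -m crank '[[-0.4,[0,0,0],0],[-0.4,[0,0,-15],0],[-0.4,[0,0,-30],0],[-0.4,[0,0,-60],0],[-0.4,[-20,0,-70],10],[-0.4,[-40,0,-70],17],[-0.4,[-60,0,-70],24],[-0.4,[-60,0,-70],24]]';  python3 - <<'E'
from bench import r
import cv2, numpy as np, pickle
for n in ["scene","wrist"]:
    c=r.camera(n);cv2.imwrite(f"pics/{n}4.png",c["pixels"][...,::-1]); pickle.dump(c,open(f"pics/{n}4.pkl","wb"))
    if n=="scene": cv2.imwrite("pics/z4.png",cv2.resize(c["pixels"][205:335,350:540,::-1],None,fx=4,fy=4,interpolation=cv2.INTER_CUBIC))
s=r.read_state();print(s["ee_pos"],s["eef_rot"])
E
```

```text
time: 5.25
ee_pos: [0.5846, 0.1435, 0.1681]
eef_rot: [0.345, 0.939, 0.0, 0.001]
ft_force: [0.2, 0.0, 0.2]
width: 0.0261
[0.58188386 0.14566733 0.16809343] [ 3.40354313e-01  9.40297221e-01  1.28419127e-04 -2.48191659e-04]
```

View pics/wrist4.png

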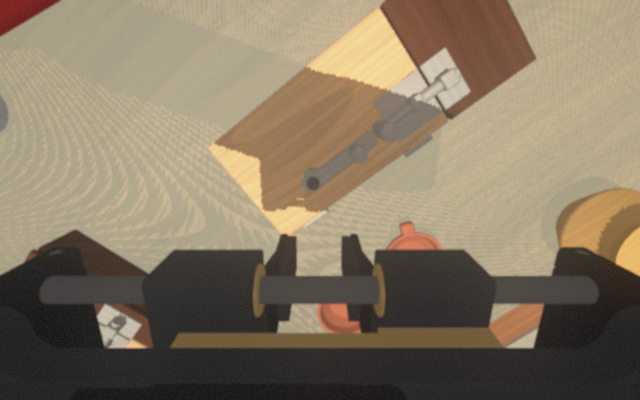

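View pics/z4.png

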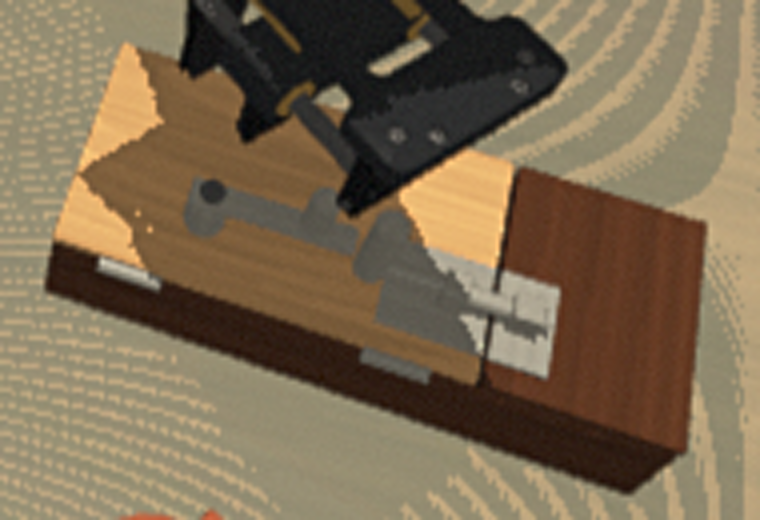

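The keeper still looks shut in both views: pivot (313,183), peg (360,153) and knob (384,130) are in line in the wrist view. I'll check the pictures taken at the end of the swing.

```bash
python3 - <<'E'
import cv2,numpy as np
a=cv2.imread("pics/scene3.png")[205:335,350:540];b=cv2.imread("pics/top3.png")[140:240,80:270]
cv2.imwrite("pics/z5.png",np.vstack([cv2.resize(a,None,fx=3,fy=3,interpolation=2),cv2.resize(b,(570,200),interpolation=2)]))
E
```

```text
(no output)
```

View pics/z5.png

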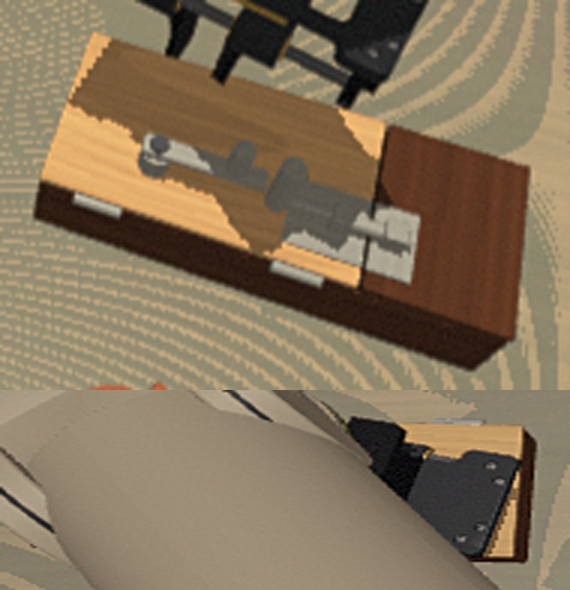

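```bash
cat >> h.py <<'E'
def proj(c,p):
    T=np.linalg.inv(c["cam_to_world"]);f=200/np.tan(np.radians(c["fov_y"]/2)); q=(T@np.r_[p,1])[:3]; return q[:2]/q[2]*f+[c["cx"],c["cy"]]
E
python3 - <<'E'
from h import *
c=pickle.load(open("pics/scene4.pkl","rb"))
print("scene3 tcp",proj(c,(.524,.1616,.0985)),"scene1",proj(c,(.573,.196,.150)), "scene4",proj(c,(.5819,.1457,.168)))
E
```

```text
scene3 tcp [413.21754267 232.51892108] scene1 [433.75729681 245.57134638] scene4 [405.40389366 236.65903518]
```

```bash
python3 - <<'E'
import cv2,numpy as np
b=cv2.imread("pics/scene4.png")
cv2.imwrite("pics/z6.png",cv2.resize(b[180:310,350:540],None,fx=4,fy=4,interpolation=2))
b=cv2.imread("pics/scene3.png")
cv2.imwrite("pics/z7.png",cv2.resize(b[130:280,350:540],None,fx=4,fy=4,interpolation=2))
E
```

```text
(no output)
```

View pics/z6.png

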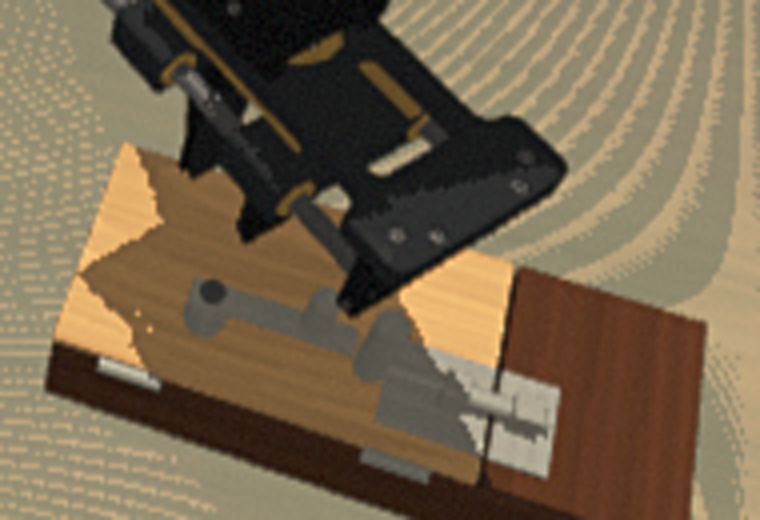

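View pics/z7.png

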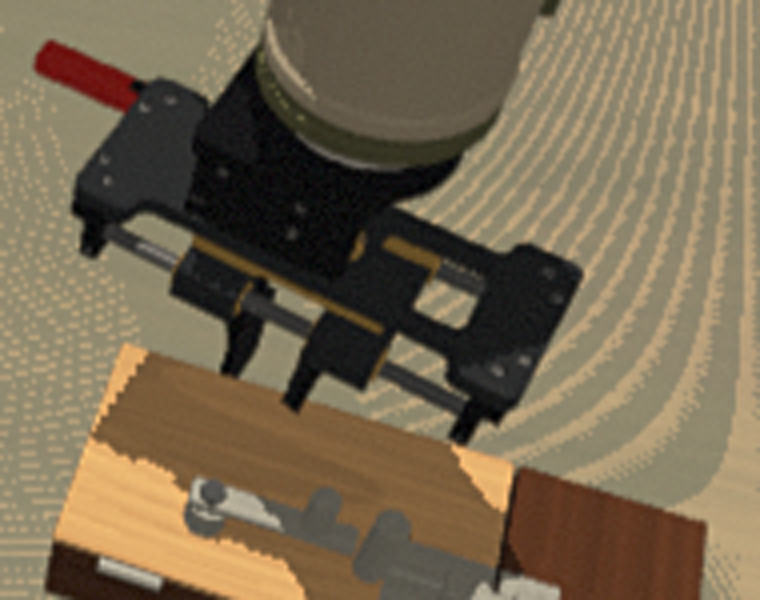

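The scene view puts the fingertips around (416,228), while the TCP projects to (413,233). So the real tips sit roughly 15 mm higher than the state says, and they passed just over the peg. An opening of 24 mm straddles the 14 mm arm, so I can safely go lower. I'll return above the peg, descend further and check.

```bash
python3 -m crank '[[-0.2,[10,8,0],7],[-0.2,[20,17,0],14],[-0.2,[30,25,0],21],[-0.2,[41,34,0],28],[-0.2,[41,34,0],35],[-0.2,[41,34,0],42],[-0.2,[41,34,0],49],[-0.2,[41,34,0],53],[-0.2,[41,34,0],53],[-0.2,[41,34,0],53]]';  python3 - <<'E'
from bench import r
import cv2, numpy as np, pickle
from h import *
s=r.read_state();print(s["ee_pos"],s["eef_rot"],s["width"])
c=r.camera("wrist");cv2.imwrite("pics/z8.png",cv2.resize(c["pixels"][100:300,220:420,::-1],None,fx=3,fy=3,interpolation=2)); pickle.dump(c,open("pics/wrist5.pkl","wb"))
c=r.camera("scene");cv2.imwrite("pics/z9.png",cv2.resize(c["pixels"][180:310,350:540,::-1],None,fx=4,fy=4,interpolation=2))
print(proj(c,s["ee_pos"]))
E
```

```text
time: 6.18
ee_pos: [0.5712, 0.1982, 0.1685]
eef_rot: [0.722, 0.692, -0.0, 0.0]
ft_force: [-0.2, -0.6, -0.7]
width: 0.0348
[0.57122797 0.19818363 0.16846419] [ 7.21812595e-01  6.92088555e-01 -3.37531008e-06  9.97724365e-05] 0.03480877946755043
[437.79854757 239.61239003]
```

View pics/z8.png

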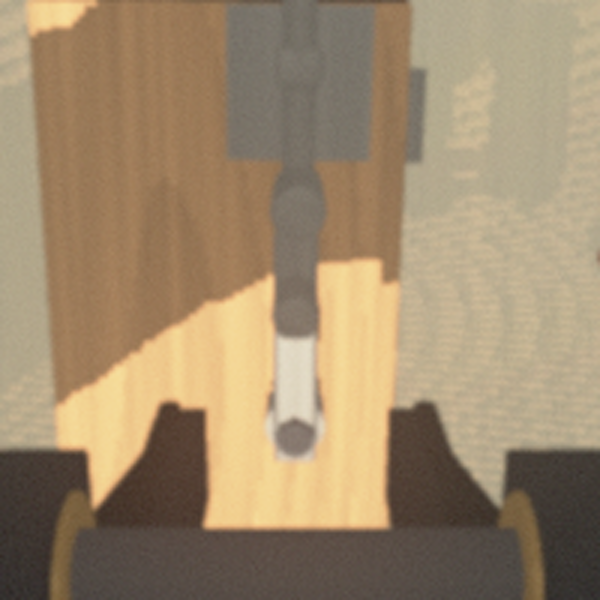

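View pics/z9.png

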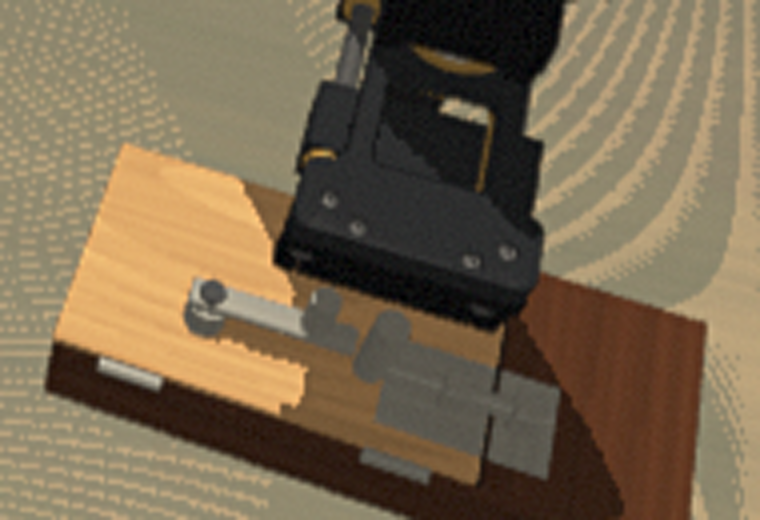

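```bash
python3 -m crank '[[-0.2,[0,0,25],0],[-0.2,[0,0,45],0],[-0.2,[0,0,60],0],[-0.2,[0,0,72],0],[-0.2,[0,0,80],0],[-0.2,[0,0,84],0],[-0.2,[0,0,84],0]]';  python3 - <<'E'
from bench import r
import cv2, numpy as np, pickle
from h import *
c=r.camera("wrist");cv2.imwrite("pics/z10.png",cv2.resize(c["pixels"][100:300,220:420,::-1],None,fx=3,fy=3,interpolation=2))
c=r.camera("scene");cv2.imwrite("pics/z11.png",cv2.resize(c["pixels"][180:310,350:540,::-1],None,fx=4,fy=4,interpolation=2))
s=r.read_state();print(s["ee_pos"],s["width"],s["ft_force"])
E
```

```text
time: 6.87
ee_pos: [0.5715, 0.1976, 0.0839]
eef_rot: [0.723, 0.691, -0.0, -0.0]
ft_force: [0.1, 0.2, 0.0]
width: 0.0349
[0.57214385 0.19781339 0.08506343] 0.03479588094186807 [0.32145702 0.14022256 1.20201689]
```

View pics/z10.png

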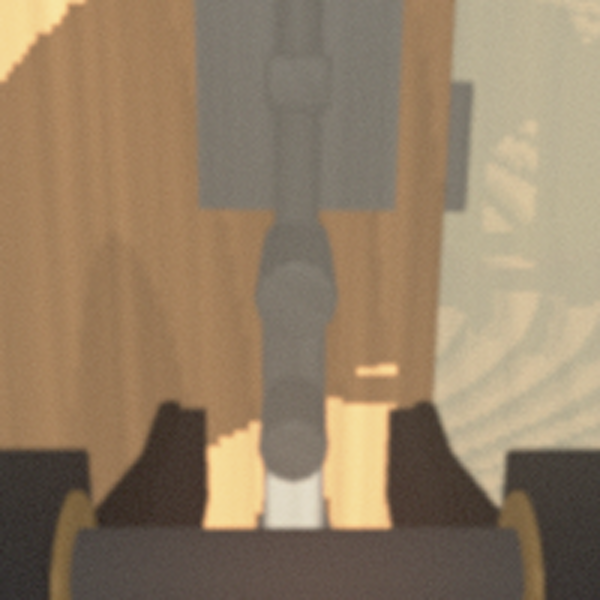

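View pics/z11.png

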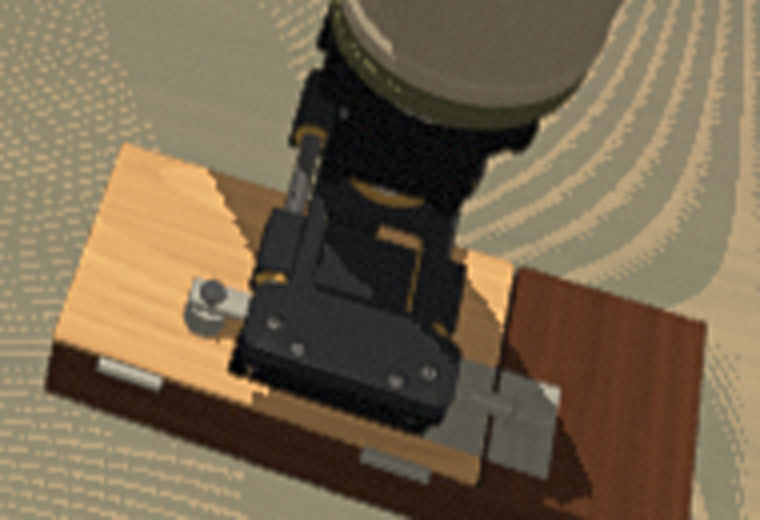

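The jaws are centred on the peg, but sizes in the picture suggest the tips are still above it. I'll triangulate the peg and knob tops and estimate the real tip height.

```bash
python3 - <<'E'
from h import *
L=lambda n:pickle.load(open(f"pics/{n}.pkl","rb"))
def tri(obs):
    A=np.zeros((3,3));b=np.zeros(3);R=[]
    for c,p in obs:
        o,d=proj_ray(c,p);d=d/np.linalg.norm(d);M=np.eye(3)-np.outer(d,d);A+=M;b+=M@o;R.append((o,M))
    x=np.linalg.solve(A,b);return x.round(4),[round(np.linalg.norm(M@(x-o))*1e3,1) for o,M in R]
z=lambda q,k,ox,oy:((q[0]+.5)/k-.5+ox,(q[1]+.5)/k-.5+oy)
t,s,w1,w5,w4=L("top0"),L("scene0"),L("wrist1"),L("wrist5"),L("wrist4")
T=lambda q:(t,z(q,4,80,140));S=lambda q:(s,z(q,4,350,205));W=lambda q:(w1,z(q,2.6,230,50));V=lambda q:(w5,z(q,3,220,100))
print("knob",tri([T((348,112)),S((393,225))]),tri([S((393,225)),V((298,210))]),tri([T((348,112)),S((393,225)),W((232,314)),V((298,210))]))
print("peg",tri([T((418,117)),S((327,201))]),tri([S((327,201)),V((297,318))]),tri([T((418,117)),S((327,201)),W((229,416)),V((297,318))]))
print("pivot",tri([T((537,129)),S((212,191)),W((229,526)),V((295,438))]))
print("seam +x",tri([T((259,60)),S((481,384)),W((338,117))]))
print("wrist cam",np.round(w5["cam_to_world"],3).tolist())
E
```

```text
knob (array([0.5749, 0.227 , 0.1153]), [np.float64(2.0), np.float64(2.0)]) (array([0.5728, 0.2291, 0.1132]), [np.float64(0.4), np.float64(0.4)]) (array([0.5736, 0.2283, 0.1127]), [np.float64(3.2), np.float64(1.4), np.float64(1.0), np.float64(1.2)])
peg (array([0.5719, 0.1972, 0.1151]), [np.float64(2.4), np.float64(2.4)]) (array([0.5713, 0.199 , 0.1161]), [np.float64(0.6), np.float64(0.6)]) (array([0.5713, 0.1977, 0.1139]), [np.float64(2.8), np.float64(2.1), np.float64(0.7), np.float64(0.3)])
pivot (array([0.5689, 0.1501, 0.0922]), [np.float64(2.0), np.float64(1.0), np.float64(0.8), np.float64(0.7)])
seam +x (array([0.6112, 0.2843, 0.0633]), [np.float64(1.3), np.float64(2.0), np.float64(1.1)])
wrist cam [[0.999, -0.041, -0.013, 0.574], [-0.043, -0.955, -0.293, 0.278], [-0.0, 0.293, -0.956, 0.362], [0.0, 0.0, 0.0, 1.0]]
```

Heights check out: peg top 0.115, knob top 0.113. So the real finger ends are about 35 mm short of the TCP, judging by gap width in pixels against the reported width. The jaws straddle the arm, so I'll go down to TCP z of about 0.068, checking force.

```bash
python3 -m crank '[[-0.2,[0,0,6],0],[-0.2,[0,0,11],0],[-0.2,[0,0,16],0],[-0.2,[0,0,16],0]]'; python3 -m crank '[[-1,[0,0,0],0],[-1,[0,0,0],0],[-1,[0,0,0],0],[-1,[0,0,0],0],[-1,[0,0,0],0]]' 5;  python3 - <<'E'
from bench import r
import cv2
c=r.camera("wrist");cv2.imwrite("pics/z12.png",cv2.resize(c["pixels"][100:300,220:420,::-1],None,fx=3,fy=3,interpolation=2))
s=r.read_state();print(s["ee_pos"],s["width"],s["ft_force"])
E
```

```text
time: 7.3
ee_pos: [0.5711, 0.1972, 0.0671]
eef_rot: [0.723, 0.691, -0.001, -0.0]
ft_force: [-0.3, -0.3, -0.3]
width: 0.0347
time: 7.72
ee_pos: [0.5713, 0.1978, 0.0685]
eef_rot: [0.723, 0.691, -0.0, -0.0]
ft_force: [-2.0, -0.8, 3.2]
width: 0.0138
[0.57134719 0.19772181 0.06850838] 0.01393168532250146 [-3.0314527   0.69293243  1.35798631]
```

View pics/z12.png

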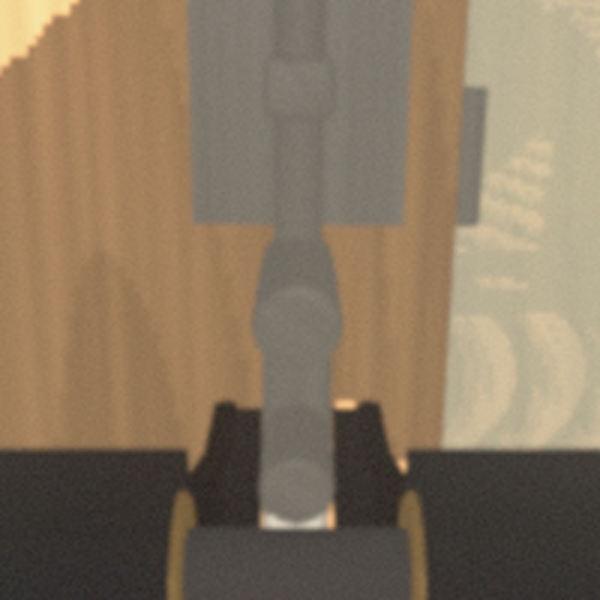

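The jaws closed on 14 mm, so they hold the peg or arm. Repeat the arc, turning with it.

```bash
python3 -m crank '[[-1,[0,-6,0],-7],[-1,[-1,-12,0],-14],[-1,[-3,-17,0],-21],[-1,[-5,-22,0],-28],[-1,[-9,-27,0],-35],[-1,[-12,-32,0],-42],[-1,[-16,-36,0],-49],[-1,[-21,-39,0],-56],[-1,[-26,-42,0],-63],[-1,[-31,-44,0],-70],[-1,[-37,-46,0],-77],[-1,[-37,-46,0],-77]]';  python3 - <<'E'
from bench import r
import cv2, numpy as np, pickle
for n in ["scene","wrist"]:
    c=r.camera(n);cv2.imwrite(f"pics/{n}6.png",c["pixels"][...,::-1])
    if n=="scene": cv2.imwrite("pics/z13.png",cv2.resize(c["pixels"][180:310,350:540,::-1],None,fx=4,fy=4,interpolation=2))
s=r.read_state();print(s["ee_pos"],s["ft_force"],s["width"])
E
```

```text
time: 8.77
ee_pos: [0.5233, 0.1626, 0.0684]
eef_rot: [0.133, 0.991, 0.0, -0.001]
ft_force: [-5.2, -0.0, 3.0]
width: 0.0137
[0.52336585 0.16259192 0.06835853] [-5.85281429 -0.3455239   3.80952287] 0.013820282471657336
```

View pics/z13.png

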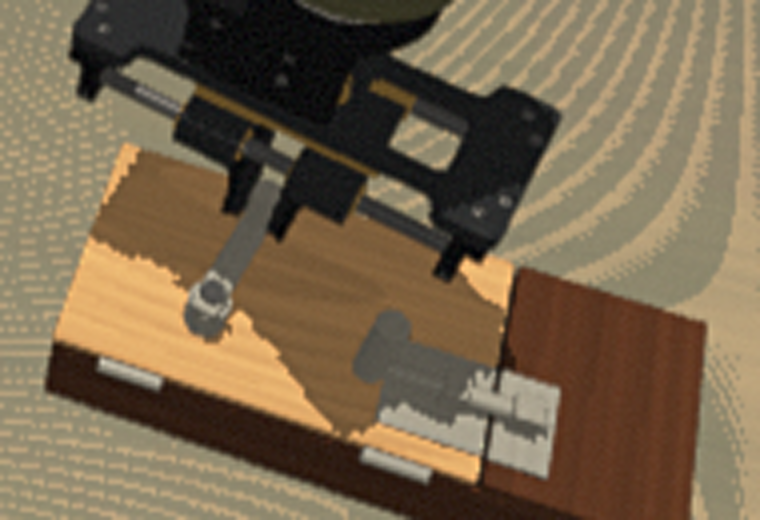

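View pics/wrist6.png

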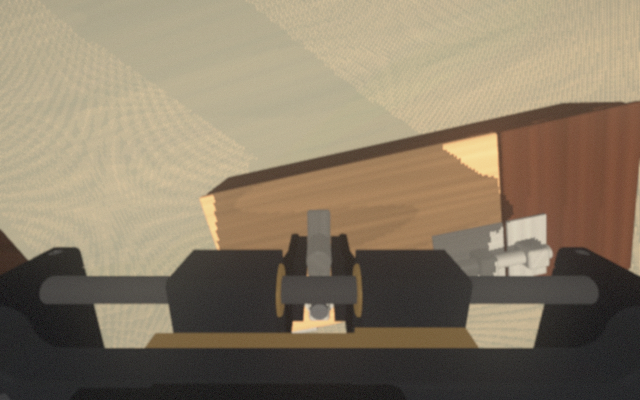

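The keeper is swung about 77°: the arm in the scene view runs from the pivot (210,290 zoomed) up to the fingers, well away from the knob (390,330). Release, lift, and look.

```bash
python3 -m crank '[[-0.5,[0,0,0],0],[-0.4,[0,0,0],0],[-0.4,[0,0,0],0],[-0.4,[0,0,-20],0],[-0.4,[0,0,-50],0],[-0.4,[0,0,-85],0],[-0.4,[0,0,-105],0],[-0.4,[0,0,-105],0]]'; python3 -m crank '[[-0.2,[-4,9,0],7],[-0.2,[-8,18,0],14],[-0.2,[-12,28,0],21],[-0.2,[-16,38,0],28],[-0.2,[-20,48,0],35],[-0.2,[-24,58,0],42],[-0.2,[-27,68,0],49],[-0.2,[-30,78,0],56],[-0.2,[-30,78,0],63],[-0.2,[-30,78,0],70],[-0.2,[-30,78,0],77],[-0.2,[-30,78,0],77]]';  python3 - <<'E'
from bench import r
import cv2, numpy as np, pickle
for n in ["scene","wrist"]:
    c=r.camera(n);pickle.dump(c,open(f"pics/{n}7.pkl","wb"));cv2.imwrite(f"pics/{n}7.png",c["pixels"][...,::-1])
    if n=="scene": cv2.imwrite("pics/z14.png",cv2.resize(c["pixels"][180:310,350:540,::-1],None,fx=4,fy=4,interpolation=2))
s=r.read_state();print(s["ee_pos"],s["ft_force"],s["width"])
E
```

```text
time: 9.53
ee_pos: [0.5263, 0.164, 0.1778]
eef_rot: [0.137, 0.991, 0.001, 0.003]
ft_force: [-0.4, 0.6, 0.1]
width: 0.026
time: 10.53
ee_pos: [0.574, 0.2298, 0.1728]
eef_rot: [0.726, 0.688, -0.0, 0.0]
ft_force: [0.2, -0.3, 1.0]
width: 0.0348
[0.57396255 0.22969578 0.17290248] [-0.16522208 -0.43512286 -0.50219734] 0.035111439734457156
```

View pics/z14.png

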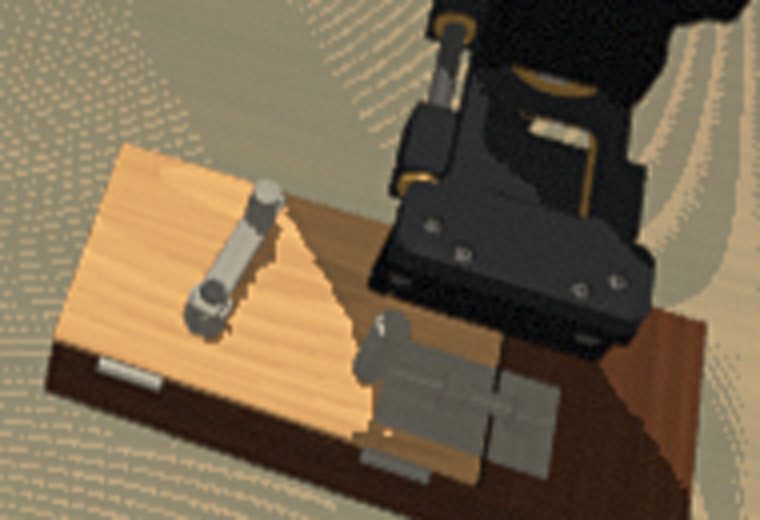

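View pics/wrist7.png

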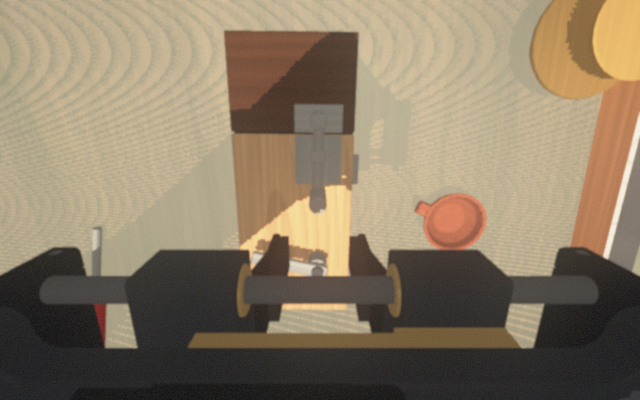

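The keeper stays aside, and the knob at (318,203) in the wrist view is centred between the jaws. Lower and grip the knob.

```bash
python3 -m crank '[[-0.2,[-1,0,30],0],[-0.2,[-1,0,55],0],[-0.2,[-1,0,75],0],[-0.2,[-1,0,90],0],[-0.2,[-1,0,100],0],[-0.2,[-1,0,105],0],[-0.2,[-1,0,105],0]]'; python3 -m crank '[[-1,[0,0,0],0],[-1,[0,0,0],0],[-1,[0,0,0],0],[-1,[0,0,0],0],[-1,[0,0,0],0]]' 15
```

```text
time: 11.22
ee_pos: [0.5736, 0.2285, 0.0675]
eef_rot: [0.723, 0.691, -0.001, -0.0]
ft_force: [0.2, -0.3, -0.3]
width: 0.0351
time: 11.63
ee_pos: [0.5731, 0.2292, 0.0692]
eef_rot: [0.723, 0.691, -0.0, -0.0]
ft_force: [-6.1, -0.7, 6.4]
width: 0.0156
```

```bash
python3 -m crank '[[-1,[-4,0,0],0],[-1,[-8,0,0],0],[-1,[-12,0,0],0],[-1,[-16,0,0],0],[-1,[-20,0,0],0],[-1,[-24,0,0],0],[-1,[-28,0,0],0],[-1,[-31,0,0],0],[-1,[-34,0,0],0],[-1,[-34,0,0],0],[-1,[-34,0,0],0]]';  python3 - <<'E'
from bench import r
import cv2
c=r.camera("wrist");cv2.imwrite("pics/wrist8.png",c["pixels"][...,::-1])
s=r.read_state();print(s["ee_pos"],s["ft_force"],s["width"])
E
```

```text
time: 12.55
ee_pos: [0.5713, 0.1959, 0.0691]
eef_rot: [0.723, 0.691, -0.0, -0.001]
ft_force: [-6.8, 1.8, 7.3]
width: 0.0158
[0.57134461 0.19590388 0.06914164] [-7.45711192  2.20062509  6.41583   ] 0.01561351924285189
```

View pics/wrist8.png

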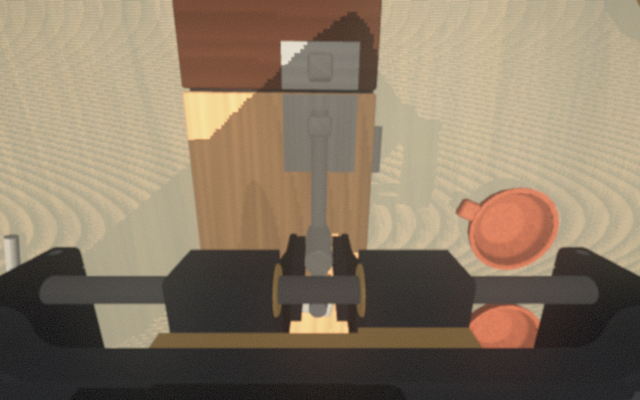

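The bolt moved about 33 mm. The staple block at (320,66) is now empty, with the rod ending at the guide (320,115). Release, retreat and verify.

```bash
python3 -m crank '[[-0.4,[0,0,0],0],[-0.2,[0,0,0],0],[-0.2,[0,0,0],0],[-0.2,[0,0,-20],0],[-0.2,[0,0,-50],0],[-0.2,[0,0,-85],0],[-0.2,[0,0,-115],0],[-0.2,[0,0,-140],0],[-0.2,[0,0,-140],0]]'; python3 -m crank '[[0,[35,-15,-20],0],[0,[70,-30,-20],0],[0,[105,-45,-20],0],[0,[140,-60,-20],0],[0,[175,-75,-20],0],[0,[210,-90,-20],0],[0,[210,-90,-20],0],[0,[210,-90,-20],0]]';  python3 - <<'E'
from bench import r
import cv2, numpy as np, pickle
I=[]
for n in ["scene","top"]:
    c=r.camera(n);pickle.dump(c,open(f"pics/{n}9.pkl","wb"));cv2.imwrite(f"pics/{n}9.png",c["pixels"][...,::-1])
    I.append(c["pixels"][...,::-1])
cv2.imwrite("pics/z15.png",np.vstack([cv2.resize(I[0][205:335,350:540],(570,390),interpolation=2),cv2.resize(I[1][140:240,80:270],None,fx=3,fy=2,interpolation=2)]))
s=r.read_state();print(s["ee_pos"],s["ft_force"],s["width"])
E
```

```text
time: 13.35
ee_pos: [0.5747, 0.1957, 0.214]
eef_rot: [0.723, 0.69, 0.003, 0.002]
ft_force: [0.3, 1.7, 0.1]
width: 0.0348
time: 14.02
ee_pos: [0.4902, 0.4113, 0.2277]
eef_rot: [0.722, 0.692, -0.0, -0.0]
ft_force: [-0.4, -1.0, -0.4]
width: 0.0437
[0.49279307 0.40797503 0.22775323] [-0.23430066  0.40043573  0.23220089] 0.04365929711168447
```

View pics/z15.png

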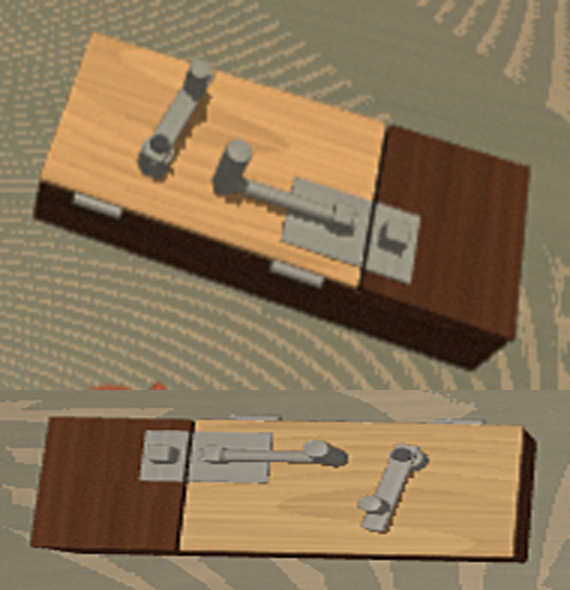

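View pics/top9.png

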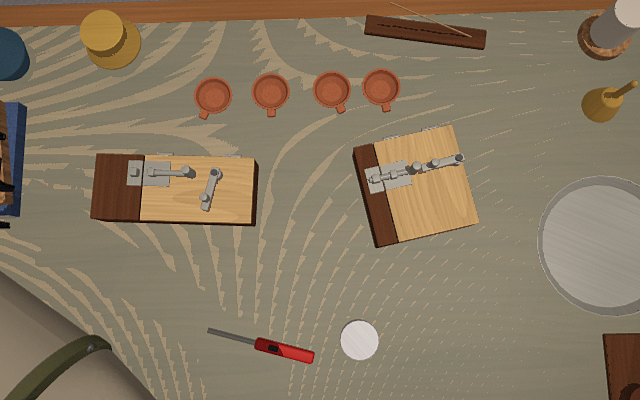

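The rod is clear of staple and seam, the keeper is aside, and the square box is unchanged. A last measurement of both joints, then I'll decide whether to hand in.

```bash
python3 - <<'E'
from h import *
c=pickle.load(open("pics/scene9.pkl","rb"));th=-.0516;R=np.array([[np.cos(th),-np.sin(th)],[np.sin(th),np.cos(th)]]);t=np.array([.5495,.2333])
g=lambda q:((q[0]+.5)/3-.5+350,(q[1]+.5)/3-.5+205)
k=(onz(c,g((240,150)),.115)[:2]-t)@R*1e3;p=(onz(c,g((201,68)),.117)[:2]-t)@R*1e3
print("knob",k,"peg",p,"keeper",np.arctan2(25-p[0],p[1]+80))
E
```

```text
knob [ 24.03615219 -35.48044029] peg [-22.92207191 -70.17540538] keeper 1.3685863177453605
```

```bash
python3 -c "
from bench import r
print(r.close_job(), r.read_state()['time'])"
```

```text
the job is handed in; nothing more can be done
the job is handed in; nothing more can be done
```

The incense box is unfastened: I swung the keeper aside first, then drew the bolt back out of its staple, and handed the job in at about 14 s of the 35 s allowed.

- **Keeper:** it measures about 1.37 rad; the bolt's way is free beyond 0.6.
- **Bolt:** the knob moved about 33 mm. The rod needs 25 mm to be clear and the stop is at 35 mm, so it may be 1–2 mm short of the stop. The final scene and top views show the rod out of the staple and clear of the lid seam.
- **Square box:** it looks unchanged, and no move was made towards it.
- **Forces:** readings at the end of each move stayed at about 10 N or less. I did not record them during moves.
- **Robot at hand-in:** the gripper was clear of everything.

**Disagreements:**
- **First swing missed:** the fingers passed over the peg without touching it. In the pictures the finger ends sit about 35 mm short of the stated TCP. I went about 30 mm lower with the jaws either side of the arm, and the second swing worked.
- **Camera calibration:** the top and scene cameras differed by about 4 mm along the box's length, which did not matter for either grasp.

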